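# Shim the mixing pot tight in its holder

## Robot

A 6-joint arm with a two-finger parallel gripper is mounted at the origin on the work surface. World frame = base frame: x ahead of the robot, y to its left, z up, the work surface at z = 0. Lengths are in m, angles in degrees, forces in N, time in s.
With the tool pointing down it reaches from about 0.3 to 0.75 m from the base axis. Payload 8.5 kg.
Tool frame: the origin (TCP) lies midway between the tips of the shut fingers; the grasp point (between the pads) lies 19 mm behind it; z points along the fingers, y is the line along which they close (so a half turn about z gives the same grasp; the last joint's range is limited). The gripper opens to 85 mm and grips with 20 to 120 N. Pads are 22 mm wide; open, the fingers measure 114 mm over their backs; the gripper's body (76 mm by 85 mm) begins 54 mm behind the grasp point. The pads swing forward as they close: fully open they stand 13 mm farther back than shut.
Start: joints at [51.664, 21.807, 74.336, -0, 83.858, -12.336], TCP at [0.241, 0.494, 0.202] pointing down, gripper open.
Joint ranges: [-178.18, 178.18], [-50.72, 133.34], [12.68, 142.11], [-81.47, 261.47], [9.98, 163.14], [-165.26, 165.26]. Speed limits (degrees/s): [136.94, 136.94, 180, 180, 180, 180].

## Interface

Orientations are given as a 3x3 rotation matrix whose columns are the frame's x, y, z axes.
In Python, from rig import env, get_image, close_job gives the robot as it stands.
- The arm moves only by the tool step_arm, never from a script. Its argument "targets" is a list of rows, each a list of 2 entries, a list of its own where there are three numbers: the shift along the tool's x, y, z as a fraction of full scale, then the turn, a rotation vector about the tool's x, y, z as a fraction of full scale. In form: [[[x, y, z], [wx, wy, wz]], ...]. A call has 1 to 10 rows; each row is the pose to reach, as a shift and turn from the pose commanded when the call began, along the tool's axes at that moment; what a row does not reach only later rows make up. Full scale, the value 1, is 0.3 m for a shift and 45 degrees for a turn. A row lasts 1/12 s, in which the tool goes at most 41.7 mm and 7.16 degrees, less where a joint would pass 70% of its speed; a pose out of reach is approached as far as the arm can. A call with a number of a shift or a turn outside -1 to 1 is refused whole. A call with a gripper value outside its range is refused whole. "jaw" is the finger opening in mm, from 0 to 85.4, set as the call begins (left out, the last holds). The fingers move at their own pace and stop on an object; "grip_force" is the grip in N (left out, the last holds). Time passes only in rows, so rows that repeat a pose let the fingers close. It gives the time, the measured TCP pose, the force, the opening and the grip force at its end, in the units of the state.
- env.observe(): the state, without advancing time (a new reading comes with each control period).
- get_image(name): name is "scene" or "side" or "wrist"; returns a dict with "img" (384x512x3 uint8, red, green, blue), "z_map" (384x512 float32, m along the optical axis (not along the pixel's ray), 0 where there is no reading), "intrinsics" (3x3 intrinsics, pixels), "rvec" (rotation vector, rad) and "tvec" (3), from world to camera coordinates, as OpenCV has them. Camera axes: x right, y down, z forward; pixel columns grow to the right and rows downward; lengths in m; the calibration is good to about 2 mm. A picture is of the moment at which its call begins.
- close_job(): hands the job in; it is judged then, once.
The state is a dict: "time_s": time; "q": joint angles; "qvel": joint speeds; "joint_efforts": joint torques, N m; "position": TCP position; "tool_rot": TCP orientation; "ft_force": force on the tool from outside, world axes, zero at the start; "wrist_torque": the same for the moment, N m; "grip_width": finger opening in m; "gripper_force": force on a finger pad.
Only numpy, scipy, OpenCV 4.12 (cv2) and the standard library are available. Lean on these libraries where they do the work, as an engineer would, in place of code of your own. Each camera call takes 0.05 s, during which the arm holds its last target. There are 200 camera calls.

## Task

Switch the stirrer's isolator off first, then pack the gap between the black end stop and the blue facing plate of the mixing pot: stand yellow shims from the rack in the gap, against the stop, one or both as the gap needs, and press the orange wedge down between them and the plate until you feel it bite and the pot is pushed fully home with the pack tight between stop and plate; do not ram it. Leave a shim that is not needed in the rack and the other lab things alone. Finish still holding the wedge in the gripper, pressed in: do not let go.

Things in the scene. Friction and masses are not known exactly. Their poses are not given: they have to be found in the camera images.
- isolator (a joint): red toggle lever on a small grey block on top of the blue control box (box 130 x 120 x 70 mm high, fixed). 0 = off (leaning to the box's -x, its front with the white panel and knobs), 1 = on (leaning to the box's +x, its back); radians, 1 rad apart; stiff, it stays where it is left. It starts on
- isolator_tip (a point): the free upper end of the red isolator lever, 70 mm from its pivot
- control_box: blue control box, fixed; origin at the centre of its underside; the lever swings in its x-z plane about an axis parallel to its y, through a point 92 mm above the origin; the lever is a 10 mm rod with a ball of 26 mm at its tip, and at mid-swing it stands straight up
- holder: aluminium bed of the pot holder, fixed, 110 mm (x) by 270 mm (y), 12 mm thick; its top is the floor of the gap. Origin on the underside, straight below the plane that the face of the blue facing plate reaches when the pot is fully home (y = 0 of the holder; the pot is on the +y side, the stop on the -y side)
- pot (a joint): how far the steel mixing pot (round, 90 mm across, lid knob 135 mm above the table) on its grey carriage has slid towards the holder's +y, in m: 0 to 0.004; 0.004 = fully home, a hard limit. It slides with about 2 N of friction and no spring. The blue facing plate's face lies at y = value - 0.004 in the holder frame; the pot begins over 40 mm behind that face
- pot_face: blue facing plate fixed to the pot's carriage, an upright wall 70 mm (x) by 54 mm high, 16 mm thick; origin at the bottom centre of its face that looks to the gap (-y), level with the bed's top (so its top edge is 66 mm above the table). It moves with the pot
- stop: black end stop, fixed, its axes parallel to the holder's; an upright wall 70 mm (x) by 54 mm high (top 66 mm above the table), facing +y; origin at the bottom centre of that face, on the bed's top. The gap runs in y from this face to the facing plate and is open above and at both x ends; with the pot home it measures 31 to 53 mm
- rack: grey rack, fixed, 64 mm (x) by 130 mm (y), walls 36 mm high, pocket floors at 6 mm; holds the two shims and the wedge upright, in a row along y; origin at the centre of its underside
- shim_a: yellow plastic shim plate, 44 mm (x) by 14 mm thick (y) by 82 mm high (z), 50 g, loose, standing in the rack; origin at the centre of its underside. In the gap it stands on the bed and rises 28 mm above the walls
- shim_b: a second yellow shim, the same as shim_a
- wedge: orange wedge, loose, about 80 g, tip down in the rack; 44 mm wide (x), 80 high. Origin: middle of the tip's lower edge on the flat side (plane y=0). Other side slopes: 4 mm thick at the tip, 29 at 52 mm up, then a block head (y 0 to 29, z 52 to 80). In the gap flat side (-y) to the shims, slope (+y) to the pot. Fits where 10 to 27 mm is left with the pot home; more: it bottoms, loose
- beaker: beaker, about 64 mm across and 85 mm high, bystander; origin at the centre of its underside
- reagent_bottle: amber bottle, 56 mm across and 120 mm high, bystander; origin at the centre of its underside
- jar: white jar with a blue cap, 56 mm across and 60 mm high, bystander; origin at the centre of its underside
Things that resemble listed ones, but are neither listed nor needed, are in the scene too. There is more than one size of the wedge; the one meant has the size given above.

How it is judged:
By the outcome, as a careful person would: the job done as asked, in the order asked, and still so for the second after the job is handed in, while the arm keeps its last pose, push and grip.
It also fails if it takes over 72 s, if anything falls off the work surface, if the arm or the gripper's body presses on something with over 40 N, if the wrist force passes 120 N, or if a joint passes its speed limit or range.

## Working session

There is one attempt and no reset: what is moved stays moved. The work goes in short steps, Python scripts to look and compute and a tool call to move; the robot and the scene stay as the last step left them, time stands still between calls to the robot, and variables do not carry over. Pictures are saved under pics/ and viewed, at most 10 in all, crops included, and the job is handed in when it is done.

Besides the shell and the picture viewer there is one more tool, called after "Call:" in YAML: its name, and indented under it one key for each argument. step_arm: Moves the arm, as the interface text tells. Its arguments: {"type":"object","properties":{"targets":{"type":"array","items":{"type":"array"}},"jaw":{"type":"number"},"grip_force":{"type":"number"}},"required":["targets"]}

```bash
mkdir -p pics; ls
cat > h.py <<'E'
import numpy as np, cv2
from rig import env, get_image, close_job
def cloud(d):
    K=d["intrinsics"];z=d["z_map"];h,w=z.shape
    u,v=np.meshgrid(np.arange(w),np.arange(h))
    P=np.stack([(u-K[0,2])/K[0,0]*z,(v-K[1,2])/K[1,1]*z,z],-1)
    R,_=cv2.Rodrigues(np.array(d["rvec"],float));t=np.array(d["tvec"],float).ravel()
    return (P-t)@R
def save(d,n): cv2.imwrite(n,d["img"][:,:,::-1])
E
python3 - <<'E'
from h import *
import pickle
D={n:get_image(n) for n in("scene","side","wrist")}
pickle.dump(D,open("d0.pkl","wb"))
a=np.hstack([D["scene"]["img"],D["side"]["img"]])
cv2.imwrite("pics/a.png",cv2.resize(D["scene"]["img"],(800,600))[:,:,::-1])
cv2.imwrite("pics/b.png",cv2.resize(D["side"]["img"],(800,600))[:,:,::-1])
for n in D:
  R,_=cv2.Rodrigues(np.array(D[n]["rvec"],float));print(n,-R.T@np.array(D[n]["tvec"]).ravel(),D[n]["intrinsics"][0])
o=env.observe();print(o)
E
```

```text
pics
scene [0.93303207 0.42454105 0.86891033] [387.6458752    0.         257.31955173]
side [ 0.20170096 -0.55733912  0.94277018] [449.23200172   0.         253.78472215]
wrist [0.1687197  0.52944621 0.37351879] [312.69713832   0.         259.22922388]
{'time_s': 0.15, 'q': array([ 5.16628034e+01,  2.18336935e+01,  7.43709145e+01, -8.92617153e-05,
        8.38584076e+01, -1.23358548e+01]), 'qvel': array([-0.03240906, -0.18400616, -0.16018293,  0.02909588, -0.04657046,
        0.07621719]), 'joint_efforts': array([ 1.94058237e-03, -4.48624241e+01, -2.31341940e+01, -2.12071018e-04,
        3.80667712e-03,  7.78940125e-05]), 'position': array([0.24096392, 0.49413364, 0.20176165]), 'tool_rot': array([[-8.98783774e-01,  4.38391679e-01, -6.80996330e-04],
       [ 4.38392146e-01,  8.98783389e-01, -8.63638098e-04],
       [ 2.33456433e-04, -1.07476735e-03, -9.99999395e-01]]), 'ft_force': array([ 0.47334716, -0.70842455, -0.15727104]), 'wrist_torque': array([-0.02237132,  0.03029484,  0.01635467]), 'gripper_force': 0.0, 'grip_width': 0.08531550010205022}
```

View pics/a.png

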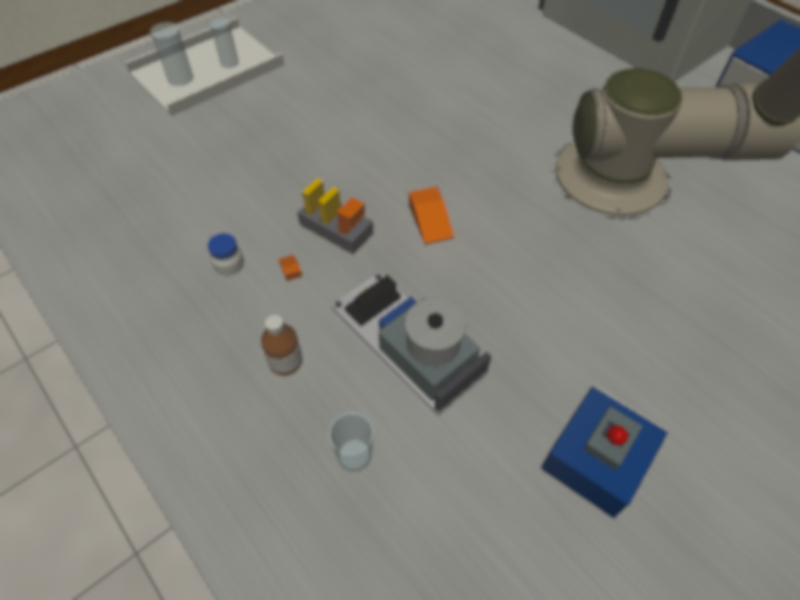

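View pics/b.png

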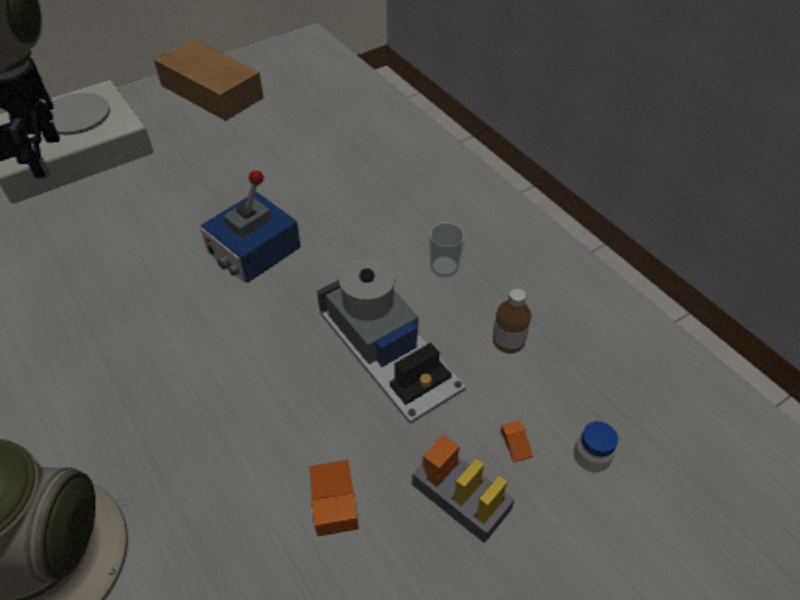

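The scene picture shows the control box at (605,450), the holder at (410,340) and the rack at (335,215). The jar, bottle and beaker stand off to the left.

Wedge candidates in the side picture:
- Large orange wedge lying at (333,497).
- Small orange wedge at (517,440).
- Wedge standing tip down in the rack at (441,460). This fits the description, and I'll confirm it in a crop with its size.

```bash
cat > m.py <<'E'
from h import *
import pickle
D=pickle.load(open("d0.pkl","rb"))
def rect(p): 
    r=cv2.minAreaRect((p[:,:2]*1000).astype(np.float32)); return [np.round(x,1) for x in (r[0],r[1],r[2])]
for n in("scene","side"):
    d=D[n];P=cloud(d);hsv=cv2.cvtColor(d["img"],cv2.COLOR_RGB2HSV);H,S,V=[hsv[...,i].astype(int) for i in range(3)]
    X,Y,Z=P[...,0],P[...,1],P[...,2];ok=d["z_map"]>0
    print(n,"table z",np.percentile(Z[ok&(S<40)&(abs(Z)<.03)],[5,50,95]))
    M={"blue":(H>100)&(H<125)&(S>120),"yellow":(H>20)&(H<35)&(S>130),"orange":(H>4)&(H<19)&(S>170),"red":((H<4)|(H>175))&(S>150)}
    for k,m in M.items():
        m=m&ok&(X>-.1)&(X<1)
        c,l,st,ce=cv2.connectedComponentsWithStats(m.astype(np.uint8))
        for i in range(1,c):
            if st[i,4]<25: continue
            p=P[l==i]; zt=np.percentile(p[:,2],95); t=p[p[:,2]>zt-.008]
            print(k,np.round(ce[i]),st[i,4],"ztop%.3f"%zt,"med",np.round(np.median(p,0),3),"toprect",rect(t))
    # low grey: bed
d=D["side"];im=d["img"]
cv2.imwrite("pics/c.png",np.hstack([cv2.resize(im[250:384,190:350],(400,335),interpolation=2),cv2.resize(im[150:284,190:350],(400,335),interpolation=2)])[:,:,::-1])
E
python3 m.py
```

```text
scene table z [-0.00253286  0.00022666  0.0036692 ]
blue [142. 157.] 187 ztop0.062 med [ 0.724 -0.294  0.06 ] toprect [array([ 723.9, -296.9]), array([43. , 47.2]), np.float64(0.4)]
blue [253. 200.] 81 ztop0.069 med [0.586 0.012 0.066] toprect [array([583.3,  11.4]), array([63.1, 11.2]), np.float64(4.6)]
blue [385. 292.] 2636 ztop0.072 med [0.534 0.382 0.07 ] toprect [array([501.2, 370.1]), array([126.7, 115. ]), np.float64(12.3)]
yellow [205. 128.] 389 ztop0.090 med [ 0.534 -0.255  0.073] toprect [array([ 529.2, -267.8]), array([42. , 53.3]), np.float64(14.5)]
orange [51. 31.] 1040 ztop-0.670 med [ 0.441 -2.359 -0.699] toprect [array([  340. , -2349.4]), array([ 41.3, 837.3]), np.float64(89.6)]
orange [275. 137.] 609 ztop0.039 med [ 0.375 -0.136  0.027] toprect [array([ 362.6, -161.9]), array([52.9, 56.2]), np.float64(63.4)]
orange [223. 136.] 183 ztop0.087 med [ 0.523 -0.198  0.084] toprect [array([ 512.7, -201.4]), array([39.5, 30.6]), np.float64(15.7)]
orange [185. 170.] 102 ztop0.021 med [ 0.646 -0.208  0.018] toprect [array([ 645.8, -211.3]), array([37.2, 24.8]), np.float64(74.
[... 654 characters left out ...]
3]), array([45.8, 13.9]), np.float64(15.7)]
yellow [314. 319.] 299 ztop0.090 med [ 0.528 -0.292  0.081] toprect [array([ 533.6, -288.9]), array([44.7, 13.7]), np.float64(13.9)]
orange [330. 282.] 306 ztop0.022 med [ 0.641 -0.224  0.014] toprect [array([ 643.7, -214.7]), array([40.6, 31. ]), np.float64(68.7)]
orange [282. 294.] 412 ztop0.088 med [ 0.507 -0.211  0.084] toprect [array([ 510.6, -204.7]), array([44.7, 27.7]), np.float64(16.4)]
orange [213. 318.] 1155 ztop0.040 med [ 0.365 -0.16   0.032] toprect [array([ 360.7, -166.7]), array([55.1, 55.8]), np.float64(65.8)]
red [164. 113.] 56 ztop0.167 med [0.529 0.368 0.162] toprect [array([530.7, 370.4]), array([18.6, 14. ]), np.float64(24.9)]
```

View pics/c.png

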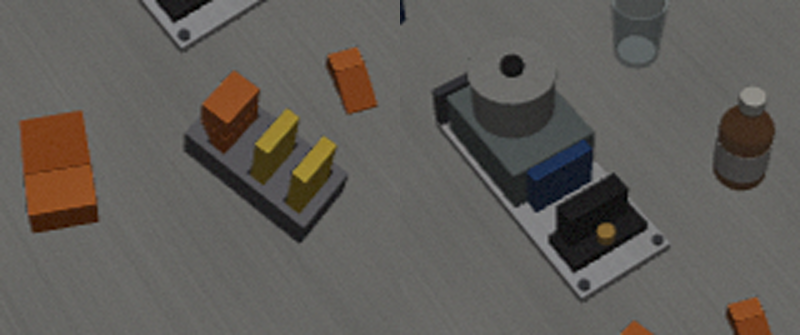

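The crop shows the rack wedge (crop 230,110) with a top of 45x28 mm at z≈0.087, matching the 44x29 mm head at 80+6 mm. The large (60,170) and small (350,80) ones lie loose with other sizes, so the rack wedge is the one meant. The stop is at (595,215) and the blue plate at (560,175).

```bash
cat > m2.py <<'E'
from m import *
print("=====")
from scipy.spatial import ConvexHull
for n in("scene","side"):
    d=D[n];P=cloud(d);hsv=cv2.cvtColor(d["img"],cv2.COLOR_RGB2HSV);H,S,V=[hsv[...,i].astype(int) for i in range(3)]
    X,Y,Z=P[...,0],P[...,1],P[...,2];ok=d["z_map"]>0
    reg=ok&(X>.4)&(X<.8)&(Y>-.18)&(Y<.22)
    bed=reg&(S<50)&(Z>.0065)&(Z<.018)
    c,l,st,ce=cv2.connectedComponentsWithStats((reg&(Z>.007)).astype(np.uint8))
    i=1+np.argmax([st[j,4]*(abs(np.median(X[l==j])-.57)<.12) for j in range(1,c)])
    p=P[l==i]; print(n,"holder all",rect(p),"lower",rect(p[p[:,2]<.03]))
    bl=(H>100)&(H<125)&(S>90)&reg
    t=P[bl&(Z>.061)];print(" plate top",rect(t),np.median(t,0).round(4),len(t))
    f=P[bl&(Z<.056)&(Z>.02)];
    if len(f)>20: print(" plate face line",cv2.fitLine((f[:,:2]).astype(np.float32),cv2.DIST_HUBER,0,.001,.001).ravel().round(4))
    dk=reg&(V<60)&(Y<.0)&(Z>.058)&(Z<.072);t=P[dk];print(" stop top",rect(t),np.median(t,0).round(4),len(t))
    # pot
    t=P[reg&(Z>.1)&(Z<.123)];print(" pot lid",rect(t))
    # wedge faces
    m=((H>2)&(H<19)&(S>150))&(abs(X-.515)<.06)&(abs(Y+.205)<.035)&ok&(Z<.12)
    w=P[m];e=np.array([np.sin(np.radians(-15.5)),np.cos(np.radians(15.5))]);e=np.array([-np.sin(np.radians(-15.5)),np.cos(np.radians(15.5))])
    ex=np.array([e[1],-e[0]])
    for a in np.arange(.034,.09,.008):
        q=w[(w[:,2]>=a)&(w[:,2]<a+.008)]
        if len(q)>4:
            y=q[:,:2]@e;x=q[:,:2]@ex;print("  wedge z%.3f n%d y %s x %s"%(a,len(q),np.percentile(y,[5,50,95]).round(4),np.percentile(x,[5,95]).round(4)))
    for cx,cy in((.523,-.252),(.533,-.289)):print("  shim",np.dot(e,(cx,cy)).round(4))
    t=P[ok&(abs(X-.525)<.08)&(abs(Y+.245)<.09)&(Z>.02)&(Z<.045)&(S<90)];print(" rack",rect(t),len(t))
    # toggle block and panel
    t=P[ok&(abs(X-.52)<.15)&(abs(Y-.37)<.15)&(Z>.075)&(Z<.105)&(S<90)];print(" block",rect(t),len(t))
    t=P[ok&(abs(X-.5)<.15)&(abs(Y-.37)<.15)&(Z>.006)&(Z<.064)];print(" boxlow",rect(t),len(t))
im=D["scene"]["img"]
cv2.imwrite("pics/d.png",np.hstack([cv2.resize(D["side"]["img"][270:330,265:335],(400,343),interpolation=2),cv2.resize(im[110:165,185:245],(400,343),interpolation=2)])[:,:,::-1])
E
python3 m2.py | sed -n '/=====/,$p'
```

```text
=====
scene holder all [array([579.6,  31. ]), array([111.1, 271.9]), np.float64(1.0)] lower [array([580.4,  30.9]), array([109.7, 271.8]), np.float64(1.0)]
 plate top [array([582.1,  11.5]), array([65.8, 13.6]), np.float64(1.0)] [0.585  0.0114 0.066 ] 111
 stop top [array([583.6, -41.8]), array([65.6, 22.2]), np.float64(2.4)] [ 0.5857 -0.0403  0.0655] 195
 pot lid [array([659.4,  28.5]), array([ 87.4, 291.8]), np.float64(51.9)]
  wedge z0.034 n5 y [-0.0562 -0.0512 -0.0474] x [0.5635 0.5685]
  wedge z0.042 n10 y [-0.0566 -0.0513 -0.0447] x [0.5618 0.5701]
  wedge z0.050 n13 y [-0.0567 -0.0513 -0.0396] x [0.5593 0.5703]
  wedge z0.058 n21 y [-0.0582 -0.0475 -0.0399] x [0.533 0.569]
  wedge z0.066 n30 y [-0.0538 -0.0441 -0.0362] x [0.531  0.5678]
  wedge z0.074 n30 y [-0.0591 -0.047  -0.038 ] x [0.5304 0.5697]
  wedge z0.082 n120 y [-0.0704 -0.0553 -0.0393] x [0.53   0.5661]
  shim -0.1031
  shim -0.1361
 rack [array([ 521. , -241.7]), array([ 66.3, 132.7]), np.float64(15.0)] 434
 block [array([499.4, 369.4]), array([69.8, 49.5]), np.float64(12.5)] 653
 boxlow [array([468.2, 425.5]), a
[... 532 characters left out ...]
34 n24 y [-0.0821 -0.0729 -0.0633] x [0.5276 0.5695]
  wedge z0.042 n37 y [-0.0826 -0.0735 -0.0633] x [0.5277 0.5698]
  wedge z0.050 n34 y [-0.0824 -0.073  -0.0644] x [0.5257 0.5662]
  wedge z0.058 n35 y [-0.0817 -0.0733 -0.0627] x [0.5244 0.5686]
  wedge z0.066 n36 y [-0.0814 -0.0708 -0.0625] x [0.5236 0.5678]
  wedge z0.074 n42 y [-0.0823 -0.0713 -0.061 ] x [0.5235 0.5696]
  wedge z0.082 n251 y [-0.0777 -0.0614 -0.0447] x [0.5274 0.5651]
  shim -0.1031
  shim -0.1361
 rack [array([ 521.1, -243.8]), array([ 66.9, 131.1]), np.float64(15.2)] 926
 block [array([499. , 364.7]), array([72.4, 51.2]), np.float64(11.3)] 409
 boxlow [array([528.6, 363.5]), array([219.1, 258.1]), np.float64(4.3)] 884
```

View pics/d.png

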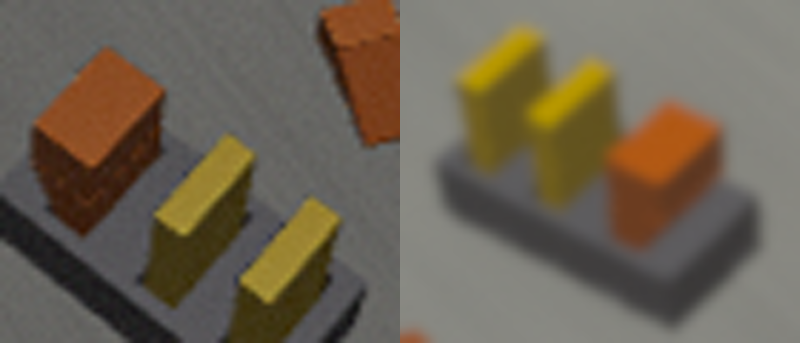

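The enlarged crop shows the rack wedge head at left crop (100,110), with a vertical flat side facing the shims and the slope facing world +y. That is already the orientation the gap needs. Next is the lever, which starts with a move to the box's +x side.

```bash
cat > rel.py <<'E'
import sys
from h import *
from scipy.spatial.transform import Rotation as Ro
def rel(x,y,z,a):
    o=env.observe();R=o["tool_rot"];a=np.radians(a)
    G=np.array([[np.cos(a),np.sin(a),0],[np.sin(a),-np.cos(a),0],[0,0,-1]])
    s=R.T@(np.array([x,y,z])/1000-o["position"])/.3
    w=np.degrees(Ro.from_matrix(R.T@G).as_rotvec())/45
    print("shift",s.round(3),"turn",w.round(3),"| t %.1f"%o["time_s"],"pos",(o["position"]*1000).round(1),"F",o["ft_force"].round(1),"w %.4f"%o["grip_width"],"gf",np.round(o["gripper_force"],1))
if __name__=="__main__":
    v=list(map(float,sys.argv[1:]))
    for i in range(0,len(v),4): rel(*v[i:i+4])
E
python3 rel.py 500 420 220 192 585 386 200 192
```

```text
shift [-0.884  0.156 -0.061] turn [-0.001 -0.001 -0.844] | t 0.1 pos [241.  494.1 201.8] F [ 0.5 -0.7 -0.2] w 0.0853 gf 0.0
shift [-1.189  0.179  0.005] turn [-0.001 -0.001 -0.844] | t 0.1 pos [241.  494.1 201.8] F [ 0.5 -0.7 -0.2] w 0.0853 gf 0.0
```

Call:
step_arm:
  targets:
    - [[-0.88, 0.155, -0.06], [0, 0, -0.844]]
    - [[-0.88, 0.155, -0.06], [0, 0, -0.844]]
    - [[-0.88, 0.155, -0.06], [0, 0, -0.844]]
    - [[-0.88, 0.155, -0.06], [0, 0, -0.844]]
    - [[-0.88, 0.155, -0.06], [0, 0, -0.844]]
    - [[-0.88, 0.155, -0.06], [0, 0, -0.844]]
    - [[-0.88, 0.155, -0.06], [0, 0, -0.844]]
    - [[-0.88, 0.155, -0.06], [0, 0, -0.844]]
    - [[-0.88, 0.155, -0.06], [0, 0, -0.844]]
  jaw: 0

```text
time_s: 0.9
position: [0.4997, 0.4196, 0.2192]
tool_rot: [[-0.979, -0.205, -0.001], [-0.205, 0.979, -0.001], [0.001, -0.0, -1.0]]
ft_force: [-0.3, -1.1, 0.0]
grip_width: 0.0002
gripper_force: 0.0
```

```bash
python3 rel.py 585 385 220 192 585 385 142 192
```

```text
shift [-0.254 -0.171 -0.003] turn [-0.    -0.002 -0.003] | t 0.9 pos [499.7 419.6 219.2] F [-0.3 -1.1  0. ] w 0.0002 gf 0.0
shift [-0.255 -0.171  0.257] turn [-0.    -0.002 -0.003] | t 0.9 pos [499.7 419.6 219.2] F [-0.3 -1.1  0. ] w 0.0002 gf 0.0
```

Call:
step_arm:
  targets:
    - [[-0.13, -0.085, 0], [0, 0, 0]]
    - [[-0.255, -0.171, 0], [0, 0, 0]]
    - [[-0.255, -0.171, 0], [0, 0, 0]]
    - [[-0.255, -0.171, 0.13], [0, 0, 0]]
    - [[-0.255, -0.171, 0.257], [0, 0, 0]]
    - [[-0.255, -0.171, 0.257], [0, 0, 0]]
    - [[-0.255, -0.171, 0.257], [0, 0, 0]]

```text
time_s: 1.48
position: [0.5827, 0.3865, 0.1424]
tool_rot: [[-0.978, -0.209, -0.004], [-0.209, 0.978, -0.002], [0.004, -0.001, -1.0]]
ft_force: [-0.1, 0.2, 0.6]
grip_width: -0.0001
gripper_force: 0.0
```

Call:
step_arm:
  targets:
    - [[0.04, 0, 0], [0, 0, 0]]
    - [[0.08, 0, 0], [0, 0, 0]]
    - [[0.12, 0, 0], [0, 0, 0]]
    - [[0.16, 0, 0], [0, 0, 0]]
    - [[0.19, 0, 0], [0, 0, 0]]
    - [[0.21, 0, 0], [0, 0, 0]]
    - [[0.23, 0, 0], [0, 0, 0]]
    - [[0.25, 0, 0], [0, 0, 0]]
    - [[0.27, 0, 0], [0, 0, 0]]
    - [[0.29, 0, 0], [0, 0, 0]]

```text
time_s: 2.32
position: [0.4989, 0.368, 0.1435]
tool_rot: [[-0.978, -0.208, 0.001], [-0.208, 0.978, 0.0], [-0.001, 0.0, -1.0]]
ft_force: [-0.1, 1.1, -0.3]
grip_width: -0.0003
gripper_force: 0.0
```

Call:
step_arm:
  targets:
    - [[0.007, 0, 0], [0, 0, 0]]
    - [[0.014, 0, 0], [0, 0, 0]]
    - [[0.02, 0, 0], [0, 0, 0]]
    - [[0.02, 0, 0], [0, 0, 0]]

```text
time_s: 2.65
position: [0.4931, 0.3667, 0.1431]
tool_rot: [[-0.978, -0.208, -0.0], [-0.208, 0.978, -0.0], [0.0, -0.0, -1.0]]
ft_force: [0.5, 0.4, 0.1]
grip_width: 0.0003
gripper_force: 0.0
```

Run:
```python
from h import *
d=get_image("side");P=cloud(d);hsv=cv2.cvtColor(d["img"],cv2.COLOR_RGB2HSV).astype(int)
m=((hsv[...,0]<4)|(hsv[...,0]>175))&(hsv[...,1]>150)&(P[...,2]>.1)&(P[...,1]>.2)
print(m.sum(),np.median(P[m],0),(P[m][:,2]).max())
save(d,"pics/e.png");print(env.observe()["ft_force"])
```

```text
60 [0.52744394 0.36762103 0.16283026] 0.3357734699293346
[-0.26301844 -0.03330125  0.83954712]
```

View pics/e.png

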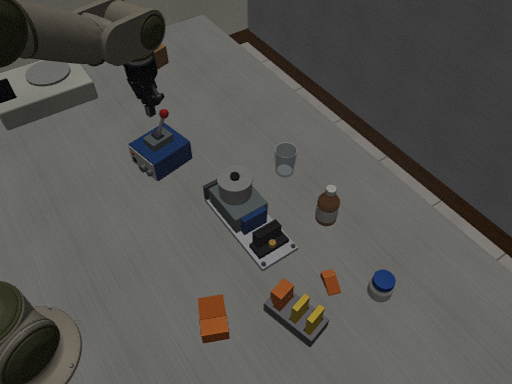

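The picture shows the ball at (164,113), still on the box's back side, and the finger tips at (152,112). I'll check where the fingers really are relative to the ball.

Run:
```python
from h import *
T=env.observe()["position"]
for n in("side","scene"):
    d=get_image(n);P=cloud(d);hsv=cv2.cvtColor(d["img"],cv2.COLOR_RGB2HSV).astype(int)
    X,Y,Z=P[...,0],P[...,1],P[...,2]
    K=d["intrinsics"];uv,_=cv2.projectPoints(np.array([T,[.5,.367,.092],[.533,.374,.153]]),np.array(d["rvec"],float),np.array(d["tvec"],float),K,None);print(n,uv.reshape(-1,2).round(1))
    m=(hsv[...,2]<70)&(abs(X-.5)<.12)&(abs(Y-.37)<.12)&(Z>.12)&(Z<.24)
    p=P[m]
    for a in np.arange(.12,.24,.015):
        q=p[(p[:,2]>=a)&(p[:,2]<a+.015)]
        if len(q)>3: print("%.3f"%a,len(q),q[:,:2].min(0).round(3),q[:,:2].max(0).round(3))
    r=((hsv[...,0]<4)|(hsv[...,0]>175))&(hsv[...,1]>150)&(Z>.09)&(Z<.2)&(abs(Y-.37)<.15)&(X>.3)
    print("red",r.sum(),P[r].mean(0).round(4) if r.any() else 0, np.argwhere(r).mean(0)[::-1])
    if n=="scene": cv2.imwrite("pics/f.png",cv2.resize(d["img"][190:340,310:470],(800,600),interpolation=2)[:,:,::-1])
```

```text
side [[152.6 123.3]
 [157.9 136.4]
 [164.2 113.7]]
0.120 15 [0.509 0.367] [0.521 0.371]
0.135 18 [0.515 0.365] [0.537 0.373]
0.150 20 [0.519 0.361] [0.538 0.372]
0.165 10 [0.482 0.358] [0.503 0.37 ]
0.180 42 [0.482 0.352] [0.502 0.37 ]
0.195 35 [0.482 0.351] [0.503 0.372]
0.210 51 [0.475 0.335] [0.509 0.397]
0.225 73 [0.474 0.32 ] [0.512 0.408]
red 58 [0.5297 0.3687 0.1609] [163.5        112.89655172]
scene [[400.9 265.6]
 [391.5 277.6]
 [392.9 278.2]]
0.180 43 [0.496 0.358] [0.505 0.381]
0.195 47 [0.486 0.357] [0.505 0.381]
0.210 123 [0.479 0.335] [0.511 0.403]
0.225 264 [0.477 0.327] [0.513 0.413]
red 118 [0.5352 0.377  0.1622] [394.79661017 278.16101695]
```

View pics/f.png

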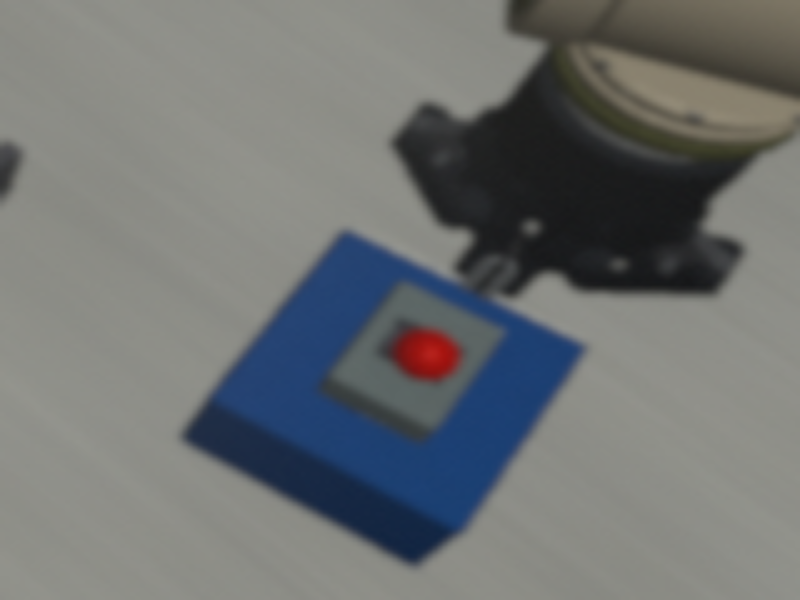

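The crop shows the red ball at (425,350) and the finger tips at (490,290), well behind where the reported TCP projects. The depth map has the visible tips ending near z≈0.167, about 25 mm above the reported TCP z of 0.143. The fingers passed over the ball. I'll back off and measure that offset before repeating.

Call:
step_arm:
  targets:
    - [[0, 0, -0.06], [0, 0, 0]]
    - [[-0.1, 0, -0.06], [0, 0, 0]]
    - [[-0.2, 0, -0.06], [0, 0, 0]]
    - [[-0.3, 0, -0.06], [0, 0, 0]]
    - [[-0.33, 0, -0.06], [0, 0, 0]]
    - [[-0.33, 0, 0], [0, 0, 0]]
    - [[-0.33, 0, 0], [0, 0, 0]]
    - [[-0.33, 0, 0], [0, 0, 0]]

```text
time_s: 3.47
position: [0.5897, 0.3871, 0.1421]
tool_rot: [[-0.978, -0.208, -0.002], [-0.208, 0.978, -0.001], [0.003, -0.001, -1.0]]
ft_force: [0.9, 0.8, 0.2]
grip_width: 0.0001
gripper_force: 0.0
```

Run:
```python
from h import *
T=env.observe()["position"];print(T)
I=[]
for n in("side","scene"):
    d=get_image(n);P=cloud(d);hsv=cv2.cvtColor(d["img"],cv2.COLOR_RGB2HSV).astype(int)
    uv,_=cv2.projectPoints(np.array([T,T+[0,0,.025]]),np.array(d["rvec"],float),np.array(d["tvec"],float),d["intrinsics"],None);uv=uv.reshape(-1,2);print(n,uv.round(1))
    m=(np.linalg.norm(P[...,:2]-T[:2],axis=-1)<.03)&(P[...,2]>.1)&(P[...,2]<.25)
    p=P[m];print(len(p),np.sort(p[:,2])[:8].round(3),np.median(p[p[:,2]<.2],0) if (p[:,2]<.2).any() else 0)
    u,v=uv[0].astype(int);c=d["img"][v-50:v+25,u-45:u+45].copy();c=cv2.resize(c,(400,333),interpolation=0)
    I.append(c)
cv2.imwrite("pics/g.png",np.clip(np.hstack(I).astype(float)*1.6,0,255).astype(np.uint8)[:,:,::-1])
```

```text
[0.5896807  0.38708228 0.14211347]
side [[180.9 107. ]
 [179.8  99.8]]
236 [0.17  0.172 0.172 0.175 0.176 0.176 0.178 0.178] [0.58512159 0.37854142 0.1886971 ]
scene [[378.  303.6]
 [381.5 299. ]]
436 [0.175 0.176 0.176 0.176 0.177 0.177 0.178 0.178] [0.59841523 0.38998484 0.18954457]
```

View pics/g.png

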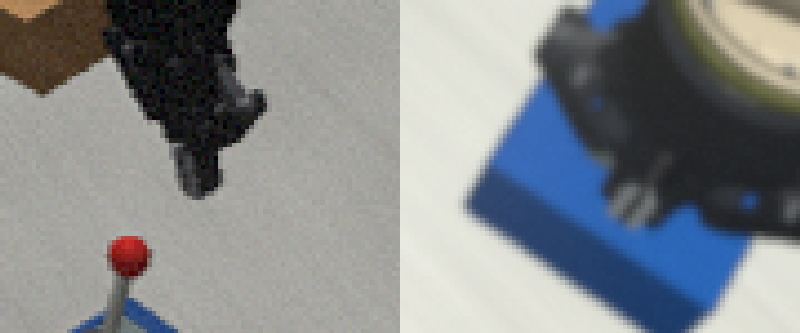

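The tips in the crop sit at (197,197), about 25 mm above the reported TCP height, and both depth views put the lowest finger points at z≈0.170. I'll treat the tips as TCP z + 0.026 and sweep again 25 mm lower.

Call:
step_arm:
  targets:
    - [[0, 0, 0.085], [0, 0, 0]]
    - [[0.08, 0, 0.085], [0, 0, 0]]
    - [[0.12, 0, 0.085], [0, 0, 0]]
    - [[0.14, 0, 0.085], [0, 0, 0]]
    - [[0.16, 0, 0.085], [0, 0, 0]]
    - [[0.18, 0, 0.085], [0, 0, 0]]
    - [[0.2, 0, 0.085], [0, 0, 0]]
    - [[0.22, 0, 0.085], [0, 0, 0]]
    - [[0.24, 0, 0.085], [0, 0, 0]]

```text
time_s: 4.32
position: [0.5193, 0.3722, 0.1176]
tool_rot: [[-0.978, -0.207, -0.0], [-0.207, 0.978, 0.0], [0.0, 0.0, -1.0]]
ft_force: [0.5, -0.6, -0.3]
grip_width: -0.0001
gripper_force: 0.6
```

Call:
step_arm:
  targets:
    - [[0.02, 0, 0], [0, 0, 0]]
    - [[0.035, 0, 0], [0, 0, 0]]
    - [[0.05, 0, 0], [0, 0, 0]]
    - [[0.065, 0, 0], [0, 0, 0]]
    - [[0.08, 0, 0], [0, 0, 0]]

```text
time_s: 4.73
position: [0.4957, 0.3673, 0.1174]
tool_rot: [[-0.978, -0.208, -0.0], [-0.208, 0.978, -0.0], [0.0, -0.0, -1.0]]
ft_force: [0.2, -0.5, -1.5]
grip_width: -0.0001
gripper_force: 0.5
```

```bash
cat > ball.py <<'E'
from h import *
for n in("side","scene"):
    d=get_image(n);P=cloud(d);hsv=cv2.cvtColor(d["img"],cv2.COLOR_RGB2HSV).astype(int)
    X,Y,Z=P[...,0],P[...,1],P[...,2]
    r=((hsv[...,0]<4)|(hsv[...,0]>175))&(hsv[...,1]>150)&(Z>.09)&(Z<.2)&(abs(Y-.37)<.15)&(X>.3)
    print("red",r.sum(),P[r].mean(0).round(4) if r.any() else 0)
E
python3 ball.py
```

```text
red 62 [0.4718 0.3564 0.1631]
red 4 [0.4739 0.3656 0.1719]
```

Call:
step_arm:
  targets:
    - [[0.01, 0, 0], [0, 0, 0]]
    - [[0.018, 0, 0], [0, 0, 0]]
    - [[0.025, 0, 0], [0, 0, 0]]
    - [[0.025, 0, 0], [0, 0, 0]]

```text
time_s: 5.17
position: [0.4893, 0.3659, 0.1177]
tool_rot: [[-0.978, -0.207, 0.002], [-0.207, 0.978, 0.0], [-0.002, 0.0, -1.0]]
ft_force: [2.2, 0.2, -2.9]
grip_width: -0.0001
gripper_force: 1.7
```

```bash
python3 ball.py
```

```text
red 66 [0.4655 0.3556 0.161 ]
red 4 [0.4629 0.3633 0.1663]
```

Call:
step_arm:
  targets:
    - [[0.007, 0, 0], [0, 0, 0]]
    - [[0.007, 0, 0], [0, 0, 0]]

```text
time_s: 5.43
position: [0.4891, 0.3659, 0.1178]
tool_rot: [[-0.978, -0.207, 0.005], [-0.207, 0.978, 0.002], [-0.006, 0.001, -1.0]]
ft_force: [11.6, 3.1, -5.8]
grip_width: 0.0002
gripper_force: 6.1
```

Call:
step_arm:
  targets:
    - [[0.007, 0, 0], [0, 0, 0]]
    - [[0.007, 0, 0], [0, 0, 0]]

```text
time_s: 5.6
position: [0.489, 0.3658, 0.1179]
tool_rot: [[-0.978, -0.207, 0.01], [-0.207, 0.978, 0.003], [-0.01, 0.001, -1.0]]
ft_force: [20.6, 5.7, -10.3]
grip_width: -0.0002
gripper_force: 10.2
```

```bash
python3 ball.py
```

```text
red 64 [0.4659 0.3544 0.16  ]
red 5 [0.4681 0.3635 0.1746]
```

The lever is against its off limit, shown by the rising force and the stationary ball. I'll back off and look down on the gap with the wrist camera.

Call:
step_arm:
  targets:
    - [[-0.08, 0, 0], [0, 0, 0]]
    - [[-0.08, 0, -0.12], [0, 0, 0]]
    - [[-0.08, 0, -0.25], [0, 0, 0]]
    - [[-0.08, 0, -0.38], [0, 0, 0]]
    - [[-0.08, 0, -0.38], [0, 0, 0]]

```text
time_s: 6.12
position: [0.5099, 0.371, 0.2399]
tool_rot: [[-0.978, -0.208, 0.011], [-0.208, 0.978, 0.006], [-0.012, 0.003, -1.0]]
ft_force: [1.0, 0.4, 0.9]
grip_width: -0.0001
gripper_force: 0.0
```

```bash
python3 ball.py;python3 rel.py 570 120 230 180 640 -15 230 180
```

```text
red 64 [0.4652 0.3545 0.1602]
red 91 [0.4709 0.3629 0.1623]
shift [-0.028 -0.858  0.01 ] turn [0.001 0.003 0.266] | t 6.2 pos [508.2 370.1 233. ] F [ 0.2  0.1 -0.6] w 0.0002 gf 0.0
shift [-0.163 -1.347  0.009] turn [0.001 0.003 0.266] | t 6.2 pos [508.2 370.1 233. ] F [ 0.2  0.1 -0.6] w 0.0002 gf 0.0
```

Call:
step_arm:
  targets:
    - [[-0.03, -0.86, -0.02], [0, 0, 0.266]]
    - [[-0.03, -0.86, -0.02], [0, 0, 0.266]]
    - [[-0.03, -0.86, -0.02], [0, 0, 0.266]]
    - [[-0.03, -0.86, -0.02], [0, 0, 0.266]]
    - [[-0.03, -0.86, -0.02], [0, 0, 0.266]]
    - [[-0.03, -0.86, -0.02], [0, 0, 0.266]]
    - [[-0.03, -0.86, -0.02], [0, 0, 0.266]]
  jaw: 60

```text
time_s: 6.8
position: [0.571, 0.1141, 0.2359]
tool_rot: [[-1.0, 0.005, -0.003], [0.005, 1.0, -0.001], [0.003, -0.001, -1.0]]
ft_force: [-0.2, -0.3, 0.1]
grip_width: 0.0601
gripper_force: 0.0
```

Call:
step_arm:
  targets:
    - [[-0.23, -0.45, 0], [0, 0, 0]]
    - [[-0.23, -0.45, 0], [0, 0, 0]]
    - [[-0.23, -0.45, 0], [0, 0, 0]]
    - [[-0.23, -0.45, 0], [0, 0, 0]]
    - [[-0.23, -0.45, 0], [0, 0, 0]]
    - [[-0.23, -0.45, 0], [0, 0, 0]]

```text
time_s: 7.3
position: [0.6393, -0.0164, 0.2354]
tool_rot: [[-1.0, 0.002, -0.004], [0.002, 1.0, 0.001], [0.004, 0.001, -1.0]]
ft_force: [0.1, 0.6, 0.7]
grip_width: 0.0601
gripper_force: 0.0
```

Run:
```python
from h import *
import pickle
print(env.observe()["position"])
d=get_image("wrist");pickle.dump(d,open("w1.pkl","wb"));save(d,"pics/w1.png")
P=cloud(d);print(np.median(P[...,2][d["z_map"]>0]))
```

```text
[ 0.63926869 -0.0163514   0.2354339 ]
0.0008404941871009951
```

View pics/w1.png

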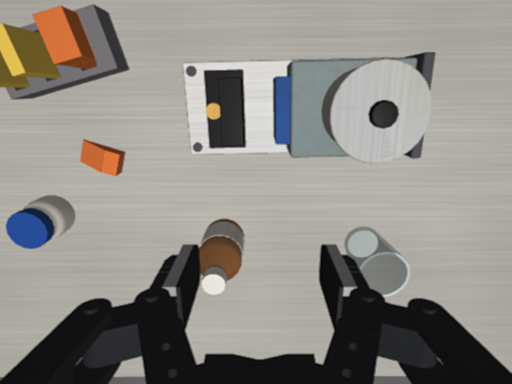

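The wrist view shows the stop at (225,108), the gap (white bed) from column 244 to 275, the blue plate at (283,110), the pot at (380,110) and the rack at the upper left. I'll measure the gap from it.

```bash
cat > gap.py <<'E'
from h import *
import pickle
d=pickle.load(open("w1.pkl","rb"))
P=cloud(d);hsv=cv2.cvtColor(d["img"],cv2.COLOR_RGB2HSV).astype(int);X,Y,Z=P[...,0],P[...,1],P[...,2]
reg=(X>.5)&(X<.68)&(Y>-.13)&(Y<.2)&(d["z_map"]>0)
bed=reg&(Z>.006)&(Z<.02);p=P[reg&(Z>.007)];r=cv2.minAreaRect((p[p[:,2]<.02][:,:2]*1000).astype(np.float32));print("bed",r)
bl=(hsv[...,0]>100)&(hsv[...,0]<125)&(hsv[...,1]>120)&reg
for xs in np.arange(.55,.612,.01):
    s=(abs(X-xs)<.005)
    a=Y[s&bl&(Z>.058)];b=Y[s&reg&(Y<-.005)&(Z>.058)&(Z<.072)];c=Y[s&bed&(Y<.01)&(Y>-.05)]
    f=lambda q:np.percentile(q,[2,98]).round(4) if len(q) else None
    print(xs.round(3),"plate",f(a),"stop",f(b),"bedgap",f(c), "stopz",np.median(Z[s&reg&(Y<-.02)&(Y>-.05)]).round(4))
# row profile
rows=range(85,135,8)
K=d["intrinsics"];R,_=cv2.Rodrigues(np.array(d["rvec"],float));C=-R.T@np.array(d["tvec"],float).ravel();print("cam",C)
def ray(u,v,z):
    q=R.T@np.array([(u-K[0,2])/K[0,0],(v-K[1,2])/K[1,1],1]);return C+q*(z-C[2])/q[2]
for v in rows:
    g=cv2.cvtColor(d["img"],cv2.COLOR_RGB2GRAY)[v].astype(int)
    print(v,g[200:212],"|",g[238:250],"|",d["img"][v,268:294,0])
    for u in(243.5,274.5):print("   ",u,ray(u,v,.066).round(4),ray(u,v,.012).round(4))
t=P[(d["z_map"]>0)&(Z>.075)&(X<.62)&(Y<-.13)]
for k,(lo,hi) in {"yel":(20,35),"or":(4,19)}.items():
    m=(hsv[...,0]>lo)&(hsv[...,0]<hi)&(hsv[...,1]>130)&(Z>.078)&(Z<.1)&(Y<-.1)
    n,l,st,ce=cv2.connectedComponentsWithStats(m.astype(np.uint8))
    for i in range(1,n):
        if st[i,4]>40:print(k,ce[i].round(),cv2.minAreaRect((P[l==i][:,:2]*1000).astype(np.float32)),st[i])
E
python3 gap.py
```

```text
bed ((581.5011596679688, 24.034698486328125), (110.03125762939453, 259.811279296875), 1.2001259326934814)
0.55 plate [-0.0002  0.0151] stop [-0.0589 -0.0352] bedgap [-0.0345 -0.0001] stopz 0.0241
0.56 plate [-0.0001  0.0154] stop [-0.0583 -0.0355] bedgap [-0.0347 -0.    ] stopz 0.0649
0.57 plate [0.0001 0.0147] stop [-0.058  -0.0348] bedgap [-0.0347  0.0002] stopz 0.0646
0.58 plate [0.0003 0.015 ] stop [-0.058  -0.0348] bedgap [-0.0338  0.0004] stopz 0.0651
0.59 plate [0.0005 0.0153] stop [-0.0574 -0.0349] bedgap [-0.0339  0.0004] stopz 0.0648
0.6 plate [0.0008 0.0156] stop [-0.0578 -0.0342] bedgap [-0.034   0.0006] stopz 0.0651
0.61 plate [0.0017 0.0159] stop [-0.0571 -0.0343] bedgap [-0.033   0.0007] stopz 0.0652
cam [ 0.55933983 -0.017095    0.40757317]
85 [213 213 216 216 185  94  31  36  38  41  39  40] | [ 46  47  39  18  41 118 191 221 221 220 219 220] | [222 222 224 226 202 128  47  26  46  48  48  49  49  49  47  48  49  47
  48  47  48  48  61  87 112 127]
    243.5 [ 0.5555 -0.0327  0.066 ] [ 0.5549 -0.0352  0.012 ]
    274.5 [ 0.5556 -0.0007  0.066 ] [0.555  0.0019 0.012 
[... 1633 characters left out ...]
.036  0.012]
    274.5 [ 5.962e-01 -2.000e-04  6.600e-02] [0.6021 0.0025 0.012 ]
133 [210 210 209 210 209 211 211 189 118  53  37  40] | [ 50  53  51  51  42  15  53 140 207 216 215 214] | [216 216 216 218 203 152  66  22  44  51  51  51  50  51  50  50  50  50
  51  50  48  49  67 101 120 132]
    243.5 [ 0.6047 -0.0336  0.066 ] [ 0.6119 -0.0362  0.012 ]
    274.5 [ 0.6048 -0.      0.066 ] [0.6119 0.0026 0.012 ]
yel [13. 52.] ((524.4351806640625, -251.27642822265625), (44.137123107910156, 15.047994613647461), 13.366311073303223) [  0  24  33  53 966]
or [59. 35.] ((511.90826416015625, -203.8204803466797), (44.12655258178711, 30.21578598022461), 15.291805267333984) [  33    6   53   59 1840]
```

The gap is now about 33–34.5 mm, so about 37–38 mm with the pot home (if it starts at 0). One shim leaves about 23 mm for the wedge. Both would leave about 9–10 mm, too little. So I use one shim. The wrist depth map can also give the true finger tip height.

Run:
```python
from h import *
import pickle
d=pickle.load(open("w1.pkl","rb"));P=cloud(d);z=d["z_map"]
T=np.array([.6393,-.0164,.2354])
m=(z>.05)&(z<.25)&(P[...,2]>.15);p=P[m]
for s in(-1,1):
    q=p[(p[:,1]-T[1])*s>0]
    for a in np.arange(.22,.34,.01):
        k=q[(q[:,2]>=a)&(q[:,2]<a+.01)]
        if len(k)>5:print(s,a.round(3),len(k),"x",(k[:,0].min()-T[0]).round(4),(k[:,0].max()-T[0]).round(4),"y",(k[:,1].min()-T[1]).round(4),(k[:,1].max()-T[1]).round(4))
```

```text
-1 0.27 317 x -0.0102 0.0121 y -0.0433 -0.0302
-1 0.28 533 x -0.0105 0.0122 y -0.0442 -0.0302
-1 0.29 646 x -0.0103 0.0127 y -0.0443 -0.0301
-1 0.3 760 x -0.011 0.0124 y -0.044 -0.0302
-1 0.31 1202 x -0.0131 0.0147 y -0.0623 -0.0295
-1 0.32 4304 x -0.0135 0.0145 y -0.0642 -0.027
-1 0.33 2829 x -0.0167 0.0109 y -0.0655 -0.0002
-1 0.34 4772 x -0.0169 -0.0013 y -0.0669 -0.0
1 0.27 311 x -0.0102 0.0131 y 0.0292 0.0418
1 0.28 525 x -0.0101 0.0126 y 0.0291 0.0434
1 0.29 649 x -0.0103 0.0127 y 0.029 0.0432
1 0.3 755 x -0.0111 0.013 y 0.029 0.0431
1 0.31 1163 x -0.0131 0.0141 y 0.0282 0.0618
1 0.32 4302 x -0.0142 0.0141 y 0.0237 0.063
1 0.33 2824 x -0.0165 0.0115 y 0.0001 0.0645
1 0.34 4638 x -0.0169 -0.0006 y 0.0 0.0649
```

Call:
step_arm:
  targets:
    - [[0, 0, 0], [0, 0, 0]]
    - [[0, 0, 0], [0, 0, 0]]
    - [[0, 0, 0], [0, 0, 0]]
    - [[0, 0, 0], [0, 0, 0]]
  jaw: 14

```text
time_s: 7.68
position: [0.6394, -0.0147, 0.2378]
tool_rot: [[-1.0, -0.001, 0.0], [-0.001, 1.0, -0.0], [-0.0, -0.0, -1.0]]
ft_force: [-0.8, 0.1, 0.3]
grip_width: 0.0143
gripper_force: 0.0
```

```bash
python3 - <<'E'
from h import *
d=get_image("wrist");P=cloud(d);z=d["z_map"]
T=env.observe()["position"];print(T,env.observe()["grip_width"])
m=(z>.05)&(z<.25)&(P[...,2]>.15);p=P[m]
for s in(-1,1):
    q=p[(p[:,1]-T[1])*s>0]
    for a in np.arange(.22,.29,.01):
        k=q[(q[:,2]>=a)&(q[:,2]<a+.01)]
        if len(k)>5:print(s,a.round(3),len(k),"zmin",k[:,2].min().round(4),"x",(k[:,0].min()-T[0]).round(4),(k[:,0].max()-T[0]).round(4),"y",(k[:,1].min()-T[1]).round(4),(k[:,1].max()-T[1]).round(4))
E
python3 rel.py 640 -180 235 195 524 -251.5 140 195
```

```text
[ 0.63944855 -0.01488195  0.23783883] 0.013741132516919784
-1 0.27 259 zmin 0.27 x -0.0104 0.0122 y -0.021 -0.0074
-1 0.28 371 zmin 0.28 x -0.0107 0.0119 y -0.021 -0.0074
1 0.27 260 zmin 0.27 x -0.0105 0.012 y 0.0068 0.0204
1 0.28 373 zmin 0.28 x -0.0108 0.0125 y 0.0067 0.0204
shift [-0.001 -0.55   0.009] turn [-0.     0.    -0.332] | t 7.7 pos [639.4 -14.9 237.8] F [ 0.4 -0.8  0.5] w 0.0137 gf 0.0
shift [ 0.386 -0.788  0.326] turn [-0.     0.    -0.332] | t 7.7 pos [639.4 -14.9 237.8] F [ 0.4 -0.8  0.5] w 0.0137 gf 0.0
```

True finger tips sit about 30 mm above the reported TCP, confirmed in both the wrist and side depth. I'll take the outer shim at (534.5,-288), yaw 15°, gripping its top 24 mm.

Call:
step_arm:
  targets:
    - [[0.35, -0.91, 0.25], [0, 0, -0.333]]
    - [[0.35, -0.91, 0.25], [0, 0, -0.333]]
    - [[0.35, -0.91, 0.25], [0, 0, -0.333]]
    - [[0.35, -0.91, 0.25], [0, 0, -0.333]]
    - [[0.35, -0.91, 0.25], [0, 0, -0.333]]
    - [[0.35, -0.91, 0.25], [0, 0, -0.333]]
    - [[0.35, -0.91, 0.25], [0, 0, -0.333]]
    - [[0.35, -0.91, 0.25], [0, 0, -0.333]]
    - [[0.35, -0.91, 0.25], [0, 0, -0.333]]
  jaw: 26

```text
time_s: 8.48
position: [0.5332, -0.2911, 0.1616]
tool_rot: [[-0.967, -0.255, -0.002], [-0.255, 0.967, 0.001], [0.001, 0.001, -1.0]]
ft_force: [0.7, -0.5, -0.6]
grip_width: 0.0259
gripper_force: 0.0
```

```bash
cat > look.py <<'E'
from h import *
d=get_image("wrist");P=cloud(d);hsv=cv2.cvtColor(d["img"],cv2.COLOR_RGB2HSV).astype(int);Z=P[...,2]
for k,(lo,hi) in {"yel":(18,36),"or":(3,17)}.items():
    m=(hsv[...,0]>lo)&(hsv[...,0]<hi)&(hsv[...,1]>130)&(Z>.078)&(d["z_map"]>0)
    n,l,st,ce=cv2.connectedComponentsWithStats(m.astype(np.uint8))
    for i in range(1,n):
        if st[i,4]>100:
            q=P[l==i];t=q[q[:,2]>np.percentile(q[:,2],90)-.006];print(k,ce[i].round(),"z",np.percentile(q[:,2],90).round(4),[np.round(x,1) for x in cv2.minAreaRect((t[:,:2]*1000).astype(np.float32))],"mean",t.mean(0).round(4),st[i])
E
python3 look.py; python3 rel.py 534.5 -288 130 195 534.5 -288 35 195
```

```text
yel [262. 189.] z 0.0889 [array([ 533.8, -289.4]), array([43.9, 13.4]), np.float64(15.2)] mean [ 0.5323 -0.2897  0.088 ] [254 164  17  53 858]
yel [307. 189.] z 0.089 [array([ 523.5, -253. ]), array([42.8, 13.5]), np.float64(14.8)] mean [ 0.5229 -0.2534  0.088 ] [298 164  20  52 897]
or [365. 189.] z 0.0867 [array([ 511.6, -204.9]), array([44.3, 28.9]), np.float64(14.5)] mean [ 0.5107 -0.206   0.0858] [ 346  164   41   52 1870]
shift [-0.002  0.004  0.108] turn [ 0.001 -0.    -0.003] | t 8.5 pos [ 534.2 -289.3  162.3] F [0.9 0.7 0.3] w 0.0259 gf 0.0
shift [-0.002  0.003  0.424] turn [ 0.001 -0.    -0.003] | t 8.5 pos [ 534.2 -289.3  162.3] F [0.9 0.7 0.3] w 0.0259 gf 0.0
```

Call:
step_arm:
  targets:
    - [[0, 0, 0.12], [0, 0, 0]]
    - [[0, 0, 0.22], [0, 0, 0]]
    - [[0, 0, 0.3], [0, 0, 0]]
    - [[0, 0, 0.37], [0, 0, 0]]
    - [[0, 0, 0.424], [0, 0, 0]]
    - [[0, 0, 0.424], [0, 0, 0]]

```text
time_s: 9.03
position: [0.5343, -0.2857, 0.0329]
tool_rot: [[-0.965, -0.261, -0.004], [-0.261, 0.965, 0.004], [0.003, 0.004, -1.0]]
ft_force: [0.8, 0.1, 0.4]
grip_width: 0.026
gripper_force: 0.0
```

Call:
step_arm:
  targets:
    - [[0, 0, 0], [0, 0, 0]]
    - [[0, 0, 0], [0, 0, 0]]
    - [[0, 0, 0], [0, 0, 0]]
    - [[0, 0, 0], [0, 0, 0]]
  jaw: 0
  grip_force: 40

```text
time_s: 9.37
position: [0.5353, -0.2886, 0.0367]
tool_rot: [[-0.966, -0.259, 0.002], [-0.259, 0.966, -0.001], [-0.001, -0.002, -1.0]]
ft_force: [-1.1, -0.4, -0.4]
grip_width: 0.0132
gripper_force: 42.9
```

Call:
step_arm:
  targets:
    - [[0, 0, -0.08], [0, 0, 0]]
    - [[0, 0, -0.2], [0, 0, 0]]
    - [[0, 0, -0.32], [0, 0, 0]]
    - [[0, 0, -0.45], [0, 0, 0]]
    - [[0, 0, -0.45], [0, 0, 0]]
    - [[0, 0, -0.45], [0, 0, 0]]

```text
time_s: 9.87
position: [0.5354, -0.2891, 0.1733]
tool_rot: [[-0.966, -0.259, 0.004], [-0.259, 0.966, -0.004], [-0.003, -0.005, -1.0]]
ft_force: [-0.3, 0.1, -1.6]
grip_width: 0.013
gripper_force: 43.0
```

```bash
python3 look.py; python3 rel.py 582 -23 170 181.2
python3 - <<'E'
from h import *
T=env.observe()["position"]
d=get_image("side");P=cloud(d);hsv=cv2.cvtColor(d["img"],cv2.COLOR_RGB2HSV).astype(int)
m=(hsv[...,0]>18)&(hsv[...,0]<36)&(hsv[...,1]>110)&(P[...,2]>.1);q=P[m];print(m.sum(),np.percentile(q,[2,50,98],axis=0).round(4),T)
E
```

```text
yel [304. 182.] z 0.089 [array([ 523.8, -252.8]), array([43.3, 13.6]), np.float64(15.1)] mean [ 0.523  -0.2533  0.088 ] [296 157  18  51 827]
yel [259. 251.] z 0.226 [array([ 533.1, -290.4]), array([44. , 15.1]), np.float64(15.3)] mean [ 0.5311 -0.2909  0.2254] [ 242  179   35  136 3969]
or [361. 182.] z 0.0868 [array([ 511.5, -205.1]), array([43.9, 28.8]), np.float64(15.0)] mean [ 0.5107 -0.2059  0.0858] [ 342  158   40   50 1735]
shift [-0.382  0.814  0.003] turn [-0.001  0.001  0.306] | t 9.9 pos [ 534.6 -288.5  171. ] F [ 0.3 -0.  -1.6] w 0.0132 gf 43.0
1139 [[ 0.1642 -0.3308  0.1474]
 [ 0.2492 -0.148   0.5842]
 [ 0.5403 -0.094   0.6479]] [ 0.53460515 -0.28850611  0.17103055]
```

The shim is held with its top at z 0.226, so its bottom is TCP − 29 mm. I'll carry it over the gap.

Call:
step_arm:
  targets:
    - [[-0.382, 0.812, 0], [0, 0, 0.307]]
    - [[-0.382, 0.812, 0], [0, 0, 0.307]]
    - [[-0.382, 0.812, 0], [0, 0, 0.307]]
    - [[-0.382, 0.812, 0], [0, 0, 0.307]]
    - [[-0.382, 0.812, 0], [0, 0, 0.307]]
    - [[-0.382, 0.812, 0], [0, 0, 0.307]]
    - [[-0.382, 0.812, 0], [0, 0, 0.307]]
    - [[-0.382, 0.812, 0], [0, 0, 0.307]]
    - [[-0.382, 0.812, 0], [0, 0, 0.307]]
    - [[-0.382, 0.812, 0], [0, 0, 0.307]]

```text
time_s: 10.8
position: [0.5819, -0.0242, 0.1694]
tool_rot: [[-1.0, -0.02, -0.002], [-0.02, 1.0, 0.0], [0.002, 0.0, -1.0]]
ft_force: [-0.3, 0.1, -0.9]
grip_width: 0.0131
gripper_force: 43.0
```

```bash
cat > look2.py <<'E'
from h import *
import sys
d=get_image("wrist");P=cloud(d);hsv=cv2.cvtColor(d["img"],cv2.COLOR_RGB2HSV).astype(int);X,Y,Z=P[...,0],P[...,1],P[...,2];ok=d["z_map"]>0
T=env.observe()["position"];print("T",T.round(4))
def R(q): return [np.round(x,1) for x in cv2.minAreaRect((q[:,:2]*1000).astype(np.float32))]
for k,(lo,hi) in {"yel":(18,36),"or":(3,17)}.items():
    m=ok&(hsv[...,0]>lo)&(hsv[...,0]<hi)&(hsv[...,1]>130)&(abs(X-.58)<.07)&(abs(Y+.02)<.06)&(Z>.06)
    if m.sum()>50:
        q=P[m];t=q[q[:,2]>np.percentile(q[:,2],90)-.006];print(k,m.sum(),"z",np.percentile(q[:,2],[5,90]).round(4),R(t),"ally",np.percentile(q[:,1],[2,98]).round(4))
bl=ok&(hsv[...,0]>100)&(hsv[...,0]<125)&(hsv[...,1]>120)&(abs(X-.58)<.045)&(abs(Y)<.04)
q=P[bl&(Z>.06)&(Z<.072)]
if len(q)>30:print("plate top",R(q),np.percentile(q[:,1],[3,97]).round(4))
st=ok&(hsv[...,2]<70)&(abs(X-.58)<.03)&(Y<-.02)&(Y>-.075)&(Z>.06)&(Z<.07);q=P[st]
if len(q)>30:print("stop top",R(q),np.percentile(q[:,1],[3,97]).round(4))
if len(sys.argv)>1:save(d,sys.argv[1])
E
python3 look2.py; python3 rel.py 582 -24 50 181.2
```

```text
T [ 0.582  -0.0246  0.1696]
yel 4008 z [0.1631 0.2221] [array([580. , -24.8]), array([44.6, 15.1]), np.float64(2.6)] ally [-0.0318 -0.0183]
plate top [array([581.1,   8.1]), array([69.3, 15.8]), np.float64(1.2)] [0.0003 0.0154]
stop top [array([579.9, -46.9]), array([59.9, 23.7]), np.float64(0.5)] [-0.0576 -0.036 ]
shift [-0.001  0.002  0.399] turn [ 0.    -0.002 -0.002] | t 10.8 pos [582.  -24.6 169.6] F [0.5 0.1 0.4] w 0.0128 gf 43.0
```

Call:
step_arm:
  targets:
    - [[0, 0, 0.1], [0, 0, 0]]
    - [[0, 0, 0.2], [0, 0, 0]]
    - [[0, 0, 0.28], [0, 0, 0]]
    - [[0, 0, 0.34], [0, 0, 0]]
    - [[0, 0, 0.39], [0, 0, 0]]
    - [[0, 0, 0.41], [0, 0, 0]]
    - [[0, 0, 0.41], [0, 0, 0]]

```text
time_s: 11.43
position: [0.5815, -0.0245, 0.046]
tool_rot: [[-1.0, -0.019, -0.003], [-0.019, 1.0, 0.001], [0.003, 0.001, -1.0]]
ft_force: [-0.4, 1.0, -0.4]
grip_width: 0.0135
gripper_force: 43.0
```

Call:
step_arm:
  targets:
    - [[0, 0, 0.008], [0, 0, 0]]
    - [[0, 0, 0.014], [0, 0, 0]]
    - [[0, 0, 0.014], [0, 0, 0]]

```text
time_s: 11.68
position: [0.5826, -0.0239, 0.0437]
tool_rot: [[-1.0, -0.02, 0.001], [-0.02, 1.0, -0.0], [-0.001, -0.0, -1.0]]
ft_force: [-0.3, 0.2, -0.5]
grip_width: 0.013
gripper_force: 43.0
```

Call:
step_arm:
  targets:
    - [[0, -0.003, 0], [0, 0, 0]]
    - [[0, -0.005, 0], [0, 0, 0]]
    - [[0, -0.006, 0], [0, 0, 0]]
    - [[0, -0.006, 0], [0, 0, 0]]

```text
time_s: 12.02
position: [0.5825, -0.0255, 0.0435]
tool_rot: [[-1.0, -0.021, 0.0], [-0.021, 1.0, -0.0], [-0.0, -0.0, -1.0]]
ft_force: [0.2, 1.1, -0.0]
grip_width: 0.0128
gripper_force: 43.0
```

Call:
step_arm:
  targets:
    - [[0, -0.004, 0.005], [0, 0, 0]]
    - [[0, -0.004, 0.009], [0, 0, 0]]
    - [[0, -0.004, 0.009], [0, 0, 0]]

```text
time_s: 12.27
position: [0.5827, -0.0266, 0.042]
tool_rot: [[-1.0, -0.021, 0.002], [-0.021, 1.0, -0.0], [-0.002, -0.0, -1.0]]
ft_force: [-2.9, 1.2, 11.7]
grip_width: 0.0131
gripper_force: 44.8
```

Call:
step_arm:
  targets:
    - [[0, -0.004, 0.003], [0, 0, 0]]
    - [[0, -0.004, 0.005], [0, 0, 0]]
    - [[0, -0.004, 0.005], [0, 0, 0]]

```text
time_s: 12.52
position: [0.5832, -0.0273, 0.0419]
tool_rot: [[-1.0, -0.021, 0.003], [-0.021, 1.0, 0.0], [-0.003, 0.0, -1.0]]
ft_force: [-5.8, 4.8, 22.2]
grip_width: 0.0129
gripper_force: 46.5
```

Call:
step_arm:
  targets:
    - [[0, 0, -0.008], [0, 0, 0]]
    - [[0, -0.004, -0.008], [0, 0, 0]]
    - [[0, -0.004, -0.008], [0, 0, 0]]

```text
time_s: 12.77
position: [0.5827, -0.0273, 0.042]
tool_rot: [[-1.0, -0.021, 0.001], [-0.021, 1.0, 0.003], [-0.001, 0.003, -1.0]]
ft_force: [-1.2, 9.1, 8.0]
grip_width: 0.0131
gripper_force: 44.3
```

Call:
step_arm:
  targets:
    - [[0, -0.004, 0], [0, 0, 0]]
    - [[0, -0.006, 0], [0, 0, 0]]
    - [[0, -0.006, 0], [0, 0, 0]]

```text
time_s: 13.02
position: [0.5827, -0.0274, 0.042]
tool_rot: [[-1.0, -0.021, 0.001], [-0.021, 1.0, 0.006], [-0.001, 0.006, -1.0]]
ft_force: [0.4, 17.8, 8.2]
grip_width: 0.013
gripper_force: 44.3
```

The shim is on the bed and against the stop, with floor force 8 N and stop force 18 N. I'll ease off, release and rise.

Call:
step_arm:
  targets:
    - [[0, 0.008, 0], [0, 0, 0]]
    - [[0, 0.008, -0.004], [0, 0, 0]]

```text
time_s: 13.18
position: [0.5824, -0.0274, 0.0425]
tool_rot: [[-1.0, -0.021, -0.0], [-0.021, 1.0, 0.001], [0.0, 0.001, -1.0]]
ft_force: [0.9, 4.9, -4.1]
grip_width: 0.0133
gripper_force: 42.6
```

Call:
step_arm:
  targets:
    - [[0, 0, 0], [0, 0, 0]]
    - [[0, 0, 0], [0, 0, 0]]
    - [[0, 0, 0], [0, 0, 0]]
    - [[0, 0, -0.06], [0, 0, 0]]
    - [[0, 0, -0.15], [0, 0, 0]]
    - [[0, 0, -0.28], [0, 0, 0]]
    - [[0, 0, -0.4], [0, 0, 0]]
    - [[0, 0, -0.4], [0, 0, 0]]
  jaw: 28

```text
time_s: 13.85
position: [0.5853, -0.0295, 0.1698]
tool_rot: [[-1.0, -0.02, 0.012], [-0.02, 1.0, -0.004], [-0.012, -0.004, -1.0]]
ft_force: [0.2, -0.4, 0.4]
grip_width: 0.0283
gripper_force: 0.0
```

```bash
python3 look2.py; python3 rel.py 511.6 -205 170 195
```

```text
T [ 0.584  -0.0292  0.1662]
yel 914 z [0.0666 0.0949] [array([580.3, -28.4]), array([43.9, 12.9]), np.float64(0.7)] ally [-0.035  -0.0222]
plate top [array([581.8,   8.1]), array([70.3, 15.8]), np.float64(1.2)] [0.0003 0.0154]
stop top [array([580. , -47.5]), array([23.3, 60. ]), np.float64(89.1)] [-0.0578 -0.037 ]
shift [ 0.253 -0.581 -0.013] turn [-0.004  0.009 -0.308] | t 13.9 pos [584.  -29.2 166.2] F [-0.2  0.3 -1. ] w 0.0281 gf 0.0
```

The shim stands at centre y≈-28, flush with the stop, top z 0.095. I'll grip the wedge across its 44 mm width, so the fingers clear the shim in the gap. That needs a quarter turn, so I check the last joint first.

```bash
python3 -c "
from h import *
print(env.observe()['q'].round(1))"; python3 rel.py 511.6 -205 170 150 511.6 -205 170 220
```

```text
[ -14.4   26.6   72.5   -0.    80.4 -105.6]
shift [ 0.253 -0.581 -0.013] turn [-0.     0.01   0.692] | t 13.9 pos [584.  -29.2 166.2] F [-0.2  0.3 -1. ] w 0.0281 gf 0.0
shift [ 0.253 -0.581 -0.013] turn [-0.006  0.008 -0.863] | t 13.9 pos [584.  -29.2 166.2] F [-0.2  0.3 -1. ] w 0.0281 gf 0.0
```

Call:
step_arm:
  targets:
    - [[0.253, -0.58, -0.02], [0, 0, 0.9]]
    - [[0.253, -0.58, -0.02], [0, 0, 0.9]]
    - [[0.253, -0.58, -0.02], [0, 0, 0.9]]
    - [[0.253, -0.58, -0.02], [0, 0, 0.9]]
    - [[0.253, -0.58, -0.02], [0, 0, 0.9]]
    - [[0.253, -0.58, -0.02], [0, 0, 0.9]]
    - [[0.253, -0.58, -0.02], [0, 0, 0.9]]
  jaw: 62

```text
time_s: 14.48
position: [0.5091, -0.2053, 0.1674]
tool_rot: [[-0.77, 0.638, -0.002], [0.638, 0.77, 0.001], [0.002, -0.0, -1.0]]
ft_force: [0.1, 0.7, 0.5]
grip_width: 0.062
gripper_force: 0.0
```

```bash
python3 rel.py 511.6 -205 150 105
```

```text
shift [-0.006  0.006  0.058] turn [-0.001 -0.002  0.785] | t 14.5 pos [ 509.1 -205.3  167.4] F [0.1 0.7 0.5] w 0.0620 gf 0.0
```

Call:
step_arm:
  targets:
    - [[-0.006, 0.006, 0], [0, 0, 0.785]]
    - [[-0.006, 0.006, 0], [0, 0, 0.785]]
    - [[-0.006, 0.006, 0], [0, 0, 0.785]]
    - [[-0.006, 0.006, 0], [0, 0, 0.785]]
    - [[-0.006, 0.006, 0], [0, 0, 0.785]]
    - [[-0.006, 0.006, 0], [0, 0, 0.785]]
    - [[-0.006, 0.006, 0], [0, 0, 0.785]]

```text
time_s: 15.07
position: [0.5126, -0.2031, 0.1679]
tool_rot: [[-0.271, 0.963, -0.001], [0.963, 0.271, 0.001], [0.001, -0.001, -1.0]]
ft_force: [-0.1, -0.2, -0.1]
grip_width: 0.062
gripper_force: 0.0
```

```bash
python3 look.py; python3 rel.py 511.6 -205 26 105
```

```text
yel [256. 240.] z 0.0886 [array([ 524.5, -252.3]), array([43.4, 15. ]), np.float64(14.9)] mean [ 0.5242 -0.2512  0.0875] [232 230  49  20 890]
or [257. 188.] z 0.0867 [array([ 511.5, -204.3]), array([43.8, 29.1]), np.float64(14.0)] mean [ 0.5115 -0.2035  0.0858] [ 231  170   52   36 1721]
shift [-0.005 -0.005  0.474] turn [-0.001 -0.001  0.015] | t 15.1 pos [ 512.6 -203.2  168.1] F [ 0.6 -0.2  0.4] w 0.0621 gf 0.0
```

Call:
step_arm:
  targets:
    - [[-0.005, -0.004, 0.12], [0, 0, 0.015]]
    - [[-0.005, -0.004, 0.24], [0, 0, 0.015]]
    - [[-0.005, -0.004, 0.33], [0, 0, 0.015]]
    - [[-0.005, -0.004, 0.41], [0, 0, 0.015]]
    - [[-0.005, -0.004, 0.474], [0, 0, 0.015]]
    - [[-0.005, -0.004, 0.474], [0, 0, 0.015]]

```text
time_s: 15.62
position: [0.5101, -0.2041, 0.0228]
tool_rot: [[-0.257, 0.966, -0.006], [0.966, 0.257, 0.004], [0.005, -0.005, -1.0]]
ft_force: [0.0, -0.6, -0.4]
grip_width: 0.062
gripper_force: 0.0
```

Call:
step_arm:
  targets:
    - [[0, 0, 0], [0, 0, 0]]
    - [[0, 0, 0], [0, 0, 0]]
    - [[0, 0, 0], [0, 0, 0]]
    - [[0, 0, 0], [0, 0, 0]]
  jaw: 20
  grip_force: 110

```text
time_s: 15.95
position: [0.5124, -0.2056, 0.0276]
tool_rot: [[-0.254, 0.967, 0.002], [0.967, 0.254, -0.001], [-0.001, 0.001, -1.0]]
ft_force: [0.2, 0.6, -0.0]
grip_width: 0.0425
gripper_force: 111.3
```

Call:
step_arm:
  targets:
    - [[0, 0, -0.08], [0, 0, 0]]
    - [[0, 0, -0.2], [0, 0, 0]]
    - [[0, 0, -0.32], [0, 0, 0]]
    - [[0, 0, -0.45], [0, 0, 0]]
    - [[0, 0, -0.5], [0, 0, 0]]
    - [[0, 0, -0.5], [0, 0, 0]]

```text
time_s: 16.45
position: [0.5134, -0.2064, 0.1815]
tool_rot: [[-0.254, 0.967, 0.008], [0.967, 0.254, -0.006], [-0.007, 0.006, -1.0]]
ft_force: [0.7, 0.1, -0.8]
grip_width: 0.0426
gripper_force: 111.6
```

```bash
python3 look.py; python3 rel.py 582 -10 172 91.2
```

```text
yel [256. 224.] z 0.0883 [array([ 522.6, -246.9]), array([42.9,  3.8]), np.float64(14.7)] mean [ 0.5228 -0.2465  0.0868] [233 220  47   8 325]
or [259. 271.] z 0.2407 [array([ 513.6, -204.4]), array([44.3, 29.7]), np.float64(14.9)] mean [ 0.5131 -0.2028  0.2398] [ 207  228  106   86 8538]
shift [0.573 0.39  0.021] turn [0.005 0.004 0.3  ] | t 16.5 pos [ 512.5 -205.9  178.7] F [ 0.2 -0.2 -1.5] w 0.0425 gf 111.6
```

The wedge is held with its top at TCP+60 and its tip at TCP−20. The head centre is about 1 mm +y of the TCP. I'll carry it over the gap.

Call:
step_arm:
  targets:
    - [[0.586, 0.39, 0.02], [0, 0, 0.3]]
    - [[0.586, 0.39, 0.02], [0, 0, 0.3]]
    - [[0.586, 0.39, 0.02], [0, 0, 0.3]]
    - [[0.586, 0.39, 0.02], [0, 0, 0.3]]
    - [[0.586, 0.39, 0.02], [0, 0, 0.3]]
    - [[0.586, 0.39, 0.02], [0, 0, 0.3]]
    - [[0.586, 0.39, 0.02], [0, 0, 0.3]]
    - [[0.586, 0.39, 0.02], [0, 0, 0.3]]
    - [[0.586, 0.39, 0.02], [0, 0, 0.3]]

```text
time_s: 17.25
position: [0.5801, -0.0068, 0.1697]
tool_rot: [[-0.02, 1.0, -0.001], [1.0, 0.02, -0.0], [-0.0, -0.001, -1.0]]
ft_force: [0.5, -0.1, -0.5]
grip_width: 0.0424
gripper_force: 111.6
```

```bash
python3 look2.py;  python3 rel.py 581 -5 100 91.2 581 -5 62 91.2
```

```text
T [ 0.5801 -0.007   0.17  ]
yel 1455 z [0.0642 0.0946] [array([580.8, -26.9]), array([43.8, 14.7]), np.float64(1.3)] ally [-0.0466 -0.0195]
or 8649 z [0.205  0.2289] [array([564. ,  -5.4]), array([79.2, 30.1]), np.float64(1.2)] ally [-0.0186  0.0095]
plate top [array([581.6,   8.5]), array([67.7, 14.6]), np.float64(1.2)] [0.0018 0.0155]
stop top [array([580. , -43.6]), array([60.2, 18. ]), np.float64(1.4)] [-0.0524 -0.035 ]
shift [0.007 0.003 0.233] turn [-0.001  0.    -0.002] | t 17.3 pos [580.1  -7.  170. ] F [-0.2  0.3 -0.3] w 0.0423 gf 111.6
shift [0.007 0.003 0.36 ] turn [-0.001  0.    -0.002] | t 17.3 pos [580.1  -7.  170. ] F [-0.2  0.3 -0.3] w 0.0423 gf 111.6
```

Call:
step_arm:
  targets:
    - [[0.006, 0.003, 0.1], [0, 0, 0]]
    - [[0.006, 0.003, 0.2], [0, 0, 0]]
    - [[0.006, 0.003, 0.26], [0, 0, 0]]
    - [[0.006, 0.003, 0.3], [0, 0, 0]]
    - [[0.006, 0.003, 0.33], [0, 0, 0]]
    - [[0.006, 0.003, 0.345], [0, 0, 0]]
    - [[0.006, 0.003, 0.345], [0, 0, 0]]

```text
time_s: 17.88
position: [0.5811, -0.0046, 0.0664]
tool_rot: [[-0.02, 1.0, -0.001], [1.0, 0.02, 0.0], [0.0, -0.001, -1.0]]
ft_force: [0.3, 0.7, 0.5]
grip_width: 0.0423
gripper_force: 111.6
```

Call:
step_arm:
  targets:
    - [[-0.003, 0, 0], [0, 0, 0]]
    - [[-0.006, 0, 0], [0, 0, 0]]
    - [[-0.006, 0, 0], [0, 0, 0]]

```text
time_s: 18.13
position: [0.5819, -0.0061, 0.0678]
tool_rot: [[-0.02, 1.0, 0.002], [1.0, 0.02, -0.0], [-0.0, 0.002, -1.0]]
ft_force: [-0.3, 0.7, -0.4]
grip_width: 0.0422
gripper_force: 111.6
```

```bash
python3 look2.py pics/x.png
```

```text
T [ 0.5818 -0.0059  0.0676]
or 8599 z [0.1039 0.127 ] [array([562.5,  -4.4]), array([85.2, 29.8]), np.float64(1.1)] ally [-0.0174  0.0102]
plate top [array([581.6,   8.5]), array([68.3, 15.4]), np.float64(1.2)] [0.0015 0.0158]
```

View pics/x.png

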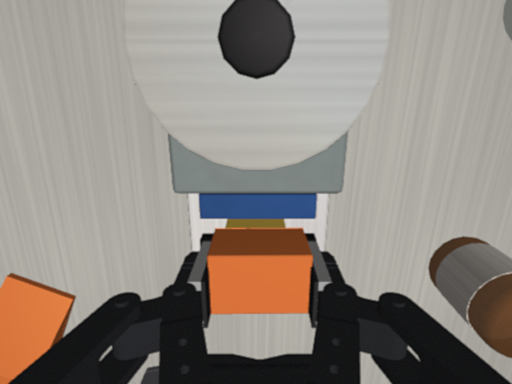

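The wedge head at (260,270) is centred in front of the blue plate (258,205), with the yellow shim beneath. I'll touch the shim, then press down in small steps while watching the force.

Call:
step_arm:
  targets:
    - [[-0.003, 0, 0.01], [0, 0, 0]]
    - [[-0.005, 0, 0.02], [0, 0, 0]]
    - [[-0.005, 0, 0.02], [0, 0, 0]]

```text
time_s: 18.43
position: [0.5812, -0.0067, 0.0604]
tool_rot: [[-0.021, 1.0, -0.001], [1.0, 0.021, 0.001], [0.001, -0.001, -1.0]]
ft_force: [-0.3, 3.3, -2.9]
grip_width: 0.0423
gripper_force: 111.7
```

Call:
step_arm:
  targets:
    - [[0, 0, 0.01], [0, 0, 0]]
    - [[0, 0, 0.02], [0, 0, 0]]
    - [[0, 0, 0.02], [0, 0, 0]]

```text
time_s: 18.68
position: [0.5812, -0.0068, 0.0542]
tool_rot: [[-0.021, 1.0, -0.001], [1.0, 0.021, 0.001], [0.001, -0.001, -1.0]]
ft_force: [1.0, 4.1, -3.4]
grip_width: 0.0427
gripper_force: 111.6
```

Call:
step_arm:
  targets:
    - [[0, 0, 0.005], [0, 0, 0]]
    - [[0, 0, 0.01], [0, 0, 0]]
    - [[0, 0, 0.01], [0, 0, 0]]

```text
time_s: 18.93
position: [0.5815, -0.0069, 0.052]
tool_rot: [[-0.021, 1.0, 0.0], [1.0, 0.021, 0.0], [0.0, 0.0, -1.0]]
ft_force: [0.3, 5.1, 0.5]
grip_width: 0.0424
gripper_force: 112.1
```

Call:
step_arm:
  targets:
    - [[0.001, 0, 0.005], [0, 0, 0]]
    - [[0.001, 0, 0.01], [0, 0, 0]]
    - [[0.001, 0, 0.01], [0, 0, 0]]

```text
time_s: 19.18
position: [0.5818, -0.0069, 0.0492]
tool_rot: [[-0.021, 1.0, 0.001], [1.0, 0.021, -0.0], [-0.0, 0.001, -1.0]]
ft_force: [-0.1, 3.9, 2.0]
grip_width: 0.0423
gripper_force: 112.1
```

Call:
step_arm:
  targets:
    - [[0, 0, 0.005], [0, 0, 0]]
    - [[0, 0, 0.01], [0, 0, 0]]
    - [[0, 0, 0.01], [0, 0, 0]]

```text
time_s: 19.43
position: [0.5818, -0.0069, 0.0461]
tool_rot: [[-0.021, 1.0, 0.001], [1.0, 0.021, 0.0], [-0.0, 0.001, -1.0]]
ft_force: [0.9, 4.6, 2.7]
grip_width: 0.0424
gripper_force: 112.1
```

Call:
step_arm:
  targets:
    - [[0, 0, 0.003], [0, 0, 0]]
    - [[0, 0, 0.006], [0, 0, 0]]
    - [[0, 0, 0.006], [0, 0, 0]]

```text
time_s: 19.68
position: [0.5818, -0.007, 0.0445]
tool_rot: [[-0.02, 1.0, 0.001], [1.0, 0.02, -0.0], [-0.0, 0.001, -1.0]]
ft_force: [1.1, 4.9, 6.1]
grip_width: 0.0427
gripper_force: 112.7
```

Call:
step_arm:
  targets:
    - [[0, 0, 0.003], [0, 0, 0]]
    - [[0, 0, 0.005], [0, 0, 0]]
    - [[0, 0, 0.005], [0, 0, 0]]

```text
time_s: 19.93
position: [0.582, -0.0072, 0.0441]
tool_rot: [[-0.021, 1.0, 0.002], [1.0, 0.021, -0.001], [-0.001, 0.002, -1.0]]
ft_force: [-2.1, 3.6, 13.1]
grip_width: 0.0422
gripper_force: 113.6
```

Call:
step_arm:
  targets:
    - [[0, 0, 0.003], [0, 0, 0]]
    - [[0, 0, 0.005], [0, 0, 0]]
    - [[0, 0, 0.005], [0, 0, 0]]

```text
time_s: 20.18
position: [0.5822, -0.0073, 0.0436]
tool_rot: [[-0.02, 1.0, 0.003], [1.0, 0.02, -0.001], [-0.001, 0.003, -1.0]]
ft_force: [-5.3, 2.5, 21.4]
grip_width: 0.0424
gripper_force: 114.7
```

```bash
python3 look2.py
```

```text
T [ 0.5822 -0.0074  0.0436]
yel 1091 z [0.0932 0.0948] [array([581.8, -28.7]), array([18.3, 42.4]), np.float64(81.0)] ally [-0.034  -0.0265]
or 8635 z [0.08   0.1028] [array([562.4,  -6. ]), array([85.4, 30.1]), np.float64(0.9)] ally [-0.019  0.009]
plate top [array([581.5,  12.4]), array([68.9, 15.6]), np.float64(0.7)] [0.0055 0.0195]
stop top [array([608.8, -52.9]), array([2., 8.]), np.float64(3.9)] [-0.0567 -0.0499]
```

The plate has moved 8.5 → 12.4 mm, so the pot is home. The downward force is climbing steeply to 21 N, which is the bite. I'll take one more small step to seat it, then check that it holds.

Call:
step_arm:
  targets:
    - [[0, 0, 0.003], [0, 0, 0]]
    - [[0, 0, 0.005], [0, 0, 0]]
    - [[0, 0, 0.005], [0, 0, 0]]
    - [[0, 0, 0.005], [0, 0, 0]]
    - [[0, 0, 0.005], [0, 0, 0]]
    - [[0, 0, 0.005], [0, 0, 0]]

```text
time_s: 20.73
position: [0.5824, -0.0075, 0.0431]
tool_rot: [[-0.02, 1.0, 0.004], [1.0, 0.02, -0.001], [-0.001, 0.004, -1.0]]
ft_force: [-7.5, 1.7, 29.3]
grip_width: 0.0422
gripper_force: 115.7
```

```bash
python3 look2.py; python3 ball.py; python3 rel.py 582 -7 43 91.2
```

```text
T [ 0.5824 -0.0075  0.0431]
yel 1173 z [0.0932 0.0948] [array([581.7, -28.7]), array([18.5, 42.1]), np.float64(81.3)] ally [-0.0344 -0.0262]
or 8634 z [0.0795 0.1024] [array([562.7,  -6.1]), array([85.7, 30.4]), np.float64(0.6)] ally [-0.0192  0.0088]
plate top [array([581.6,  12.4]), array([68.8, 15.5]), np.float64(1.6)] [0.0055 0.0195]
stop top [array([609. , -53.3]), array([1.9, 8.3]), np.float64(2.1)] [-0.0571 -0.0496]
red 12 [0.4586 0.353  0.1544]
red 89 [0.4709 0.3629 0.1622]
shift [ 0.002 -0.001  0.   ] turn [ 0.005  0.002 -0.001] | t 20.9 pos [582.4  -7.5  43.1] F [-7.5  1.2 30.1] w 0.0422 gf 115.7
```

```bash
python3 -c "
from rig import close_job
print(close_job())"
```

```text
the job is handed in; nothing more can be done
None
```

I handed the job in at about 21 s. The isolator is off, one shim stands against the stop, and the second stays in the rack. The wedge is still gripped and pressed in at about 30 N, and the plate's 3.9 mm travel puts the pot fully home.

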